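Hang a tape roll on its holder and clamp the keeper

ROBOT

A 6-joint arm with a two-finger parallel gripper is mounted at the origin on a cart in front of the work surface, level with it; the furniture and walls round the work are solid. World frame = base frame: x ahead of the robot, y to its left, z up, the work surface at z = 0. Lengths are in m, angles in rad, forces in N, time in s.
With the tool pointing down it reaches from about 0.25 to 0.775 m from the base axis. Payload 4 kg.
Tool frame: the origin (TCP) lies between the finger pads; the fingertips stand 14 mm ahead of it and the grasp point (between the pads) lies 5 mm behind it (tip_reach is the distance from the TCP to the fingertips, in m); z points along the fingers, y is the line along which they close (so a half turn about z gives the same grasp; the last joint's range is limited). The gripper opens to 94 mm and grips with 3 to 60 N. Pads are 16 mm wide; open, the fingers measure 119 mm over their backs; the gripper's body (75 mm by 177 mm) begins 78 mm behind the grasp point.
Start: joints at [-1.203, 0.087, 1.371, -0, 1.684, -0.103], TCP at [0.249, -0.49, 0.22] pointing down, gripper open.
Joint ranges: [-3.1, 3.1], [-0.76, 2.03], [0.27, 2.55], [-1.08, 4.22], [0.17, 2.65], [-2.57, 2.57]. Speed limits (rad/s): [2.79, 2.79, 3.14, 3.14, 3.14, 3.14].

INTERFACE

Orientations are given as [roll, pitch, yaw] about the fixed x, y, z axes, in that order (R = Rz(yaw) Ry(pitch) Rx(roll)).
In Python, from bench import * gives the robot as it stands. The module is installed in compiled form; this text tells all that it offers.
- The arm moves only by the tool servo_tool, never from a script. Its argument "targets" is a list of rows, each a list of 4 numbers: the shift along the tool's x, y, z in cm, then the turn about the tool's z in degrees. A call has 1 to 8 rows; each row is the pose to reach, as a shift and turn from the pose commanded when the call began, along the tool's axes at that moment; what a row does not reach only later rows make up. A row lasts 1/8 s, in which the tool goes at most 62.5 mm and 10.7 degrees, less where a joint would pass 70% of its speed; a pose out of reach is approached as far as the arm can. A call with a gripper value outside its range is refused whole. "claw" is the closure in counts, from 0 (fully open) to 255 (shut), set as the call begins (left out, the last holds). The fingers move at their own pace and stop on an object; the grip force is fixed at half the most. Time passes only in rows, so rows that repeat a pose let the fingers close. It gives the time, the measured TCP pose, the force, the opening and the grip force at its end, in the units of the state.
- get_obs(): the state, without advancing time (a new reading comes with each control period).
- snapshot(name): name is "scene" or "top" or "wrist"; returns the picture (480x640x3 uint8, blue, green, red); there is no depth.
- camera_model(name): a dict with "camera_matrix" (3x3 intrinsics, pixels), "camera_from_world" (4x4, takes a point from world to camera coordinates). Camera axes: x right, y up, looking along -z (the intrinsics and any distortion apply to the point x, -y, -z); pixel columns grow to the right and rows downward; lengths in m; the calibration is good to about 2 mm. A picture is of the moment at which its call begins: read the wrist's pose just before it. camera_model takes no time and is no camera call; for the wrist camera it gives the pose at the moment of the call.
- close_job(): hands the job in; it is judged then, once.
The state is a dict: "time": time; "joint_positions": joint angles; "qvel": joint speeds; "joint_torque": joint torques, N m; "tool_pos": TCP position; "ee_rot": TCP orientation; "wrist_force": force on the tool from outside, world axes, zero at the start; "wrist_torque": the same for the moment, N m; "width": finger opening in m; "finger_force": force on a finger pad.
Only numpy, scipy, OpenCV 4.12 (cv2) and the standard library are available. Lean on these libraries where they do the work, as an engineer would, in place of code of your own. Each camera call takes 0.05 s, during which the arm holds its last target. There are 200 camera calls.

TASK

Take the roll of masking tape out of the wooden rack and hang it on the black hub of the tape holder. Then slide the keeper along its rails until the roll is held flat between it and the fixed cheek, and turn the clamp knob clockwise until it is tight. Leave the stone wheel in the rack and do not disturb the jar.

Things in the scene. Friction and masses are not known exactly. Their poses are not given: they have to be found in the camera images.
- rack: wooden rack fixed to the bench, 88 x 126 mm (its x, y), with two slots along its x, centred at y = +33 and -33 mm; each slot is 23 mm wide, its side walls' tops 32 mm above the bench. Origin: centre of the underside. The tape roll stands on edge in one slot (its centre 50 mm above the bench), the stone wheel in the other
- tape_roll: roll of brown masking tape, 82 mm across, 18 mm wide, with a plain bore of about 48 mm, 50 g; it stands on edge in the rack, its axis (body z) level and along the rack's y. The origin lies on the axis at one side face, the other face is at z = +18 mm
- roll_center (a point): centre of the tape roll (in the middle of the bore); 41 mm below the roll's top as it stands on edge
- stone_wheel: grey abrasive wheel, 74 mm across, 20 mm wide, practically without a bore, standing on edge in the other slot; to be left there. Origin on its axis at one side face
- holder: grey tape holder fixed to the bench, base 84 x 215 x 8 mm (x, y, z), origin at the centre of the underside. At its -y end a fixed cheek (62 mm wide, inner face at y = -88 mm, top 78 mm high) carries a level black hub that points to +y. Two steel rails along y, tops 18 mm high, carry the keeper
- hub_root (a point): on the hub's axis at the inner face of the fixed cheek, 78 mm above the bench; axes as the holder's. The hub is 34 mm in diameter and 40 mm long; its last 7 mm taper to 24 mm. A roll hung on it rests with its centre about 7 mm below the hub's axis; home against the cheek, its centre is 9 mm from this point along y
- hub_tip (a point): on the hub's axis at its free end, 40 mm from hub_root along the holder's +y
- keeper_face (a point): middle of the keeper's inner face (the face towards the cheek), 60 mm above the bench. The keeper is an aluminium fork: two upright prongs, at x = -37 to -20 and 20 to 37 mm, 6 mm thick, tops 88 mm high, that pass either side of the hub, on a block 74 mm wide and 81 mm long that reaches from this face away from the cheek, its top 38 mm high
- keeper (a joint): travel of the keeper along the rails towards the cheek (the holder's -y), in m: 0 fully open, 0.084 when an 18 mm roll is held flat against the cheek, stop at 0.092; it takes about 2 N to slide
- knob_grip (a point): on the clamp knob's upright axis, 68 mm above the bench, 64 mm outwards (holder's +y) of keeper_face; the knob rides on the keeper. Its grip is a black bar 14 mm wide, 46 mm long, from 52 to 78 mm above the bench; at joint value 0 the bar's length lies along the holder's y. The point turns with the knob (its y is along the bar)
- clamp_knob (a joint): angle of the clamp knob in rad, growing clockwise seen from above: near 0 loose, stop (tight) at 1.4; about 0.06 Nm
- jar: small glass jar with a pale lid, 48 mm across and 56 mm high, standing on the bench; bystander, origin at the centre of its underside
Not all that is in view belongs to the job. What is shaped like the tape_roll but green is not meant.

How it is judged:
By the outcome, as a careful person would: the job done as asked, in the order asked, and still so for the second after the job is handed in, with the robot touching nothing.
It also fails if it takes over 58 s, if anything falls off the work surface, if the arm or the gripper's body presses on something with over 40 N, if the wrist force passes 120 N, or if a joint passes its speed limit or range.

## Working session

There is one attempt and no reset: what is moved stays moved. The work goes in short steps, Python scripts to look and compute and a tool call to move; the robot and the scene stay as the last step left them, time stands still between calls to the robot, and variables do not carry over. Pictures are saved under pics/ and viewed, at most 10 in all, crops included, and the job is handed in when it is done.

Besides the shell and the picture viewer there is one more tool, called after "Call:" as name(argument=value, ...) on one line, values as JSON. servo_tool: Moves the arm, as the interface text tells. Its arguments: {"type":"object","properties":{"targets":{"type":"array"},"claw":{"type":"number"}},"required":["targets"]}

```bash
mkdir -p pics
python3 - <<'E'
from bench import *
import cv2
for n in("scene","top"):
    cv2.imwrite(f"pics/{n}0.png",snapshot(n)); c=camera_model(n); print(c)
o=get_obs();print(o)
E
```

```text
{'camera_matrix': array([[489.06645251,   0.        , 315.46141899],
       [  0.        , 489.06645251, 238.94030651],
       [  0.        ,   0.        ,   1.        ]]), 'camera_from_world': array([[-0.87705392, -0.48019452,  0.01377073,  0.50037764],
       [ 0.28764633, -0.50198272,  0.81564265, -0.20661319],
       [-0.38475447,  0.71932369,  0.5783921 , -1.0281204 ],
       [ 0.        ,  0.        ,  0.        ,  1.        ]])}
{'camera_matrix': array([[609.10545616,   0.        , 317.2126631 ],
       [  0.        , 609.10545616, 246.62077162],
       [  0.        ,   0.        ,   1.        ]]), 'camera_from_world': array([[-0.06342053, -0.99798587,  0.00142526,  0.06413356],
       [ 0.97433437, -0.06160831,  0.21651085, -0.52603687],
       [-0.21598696,  0.01511991,  0.97627917, -1.33723108],
       [ 0.        ,  0.        ,  0.        ,  1.        ]])}
{'time': 0.1, 'joint_positions': array([-1.20314905e+00,  8.78813525e-02,  1.37211100e+00, -1.89753602e-05,
        1.68361805e+00, -1.03106639e-01]), 'qvel': array([ 0.00211565, -0.00138496, -0.00271818, -0.00034062, -0.00252296,
       -0.00068085]), 'joint_torque': array([ 2.10801372e-03, -3.41252267e+01, -3.03301156e+01,  7.20144832e-02,
        3.04532389e-02, -8.57472037e-05]), 'tool_pos': array([ 0.24927087, -0.48973173,  0.21841707]), 'ee_rot': array([-3.13958368e+00, -1.88916124e-04,  4.70751612e-01]), 'wrist_force': array([-0.4873784 ,  0.02506401,  0.81324609]), 'wrist_torque': array([ 0.02542512,  0.06442791, -0.03545566]), 'finger_force': 0.0, 'width': 0.09396752650676549}
```

View pics/scene0.png

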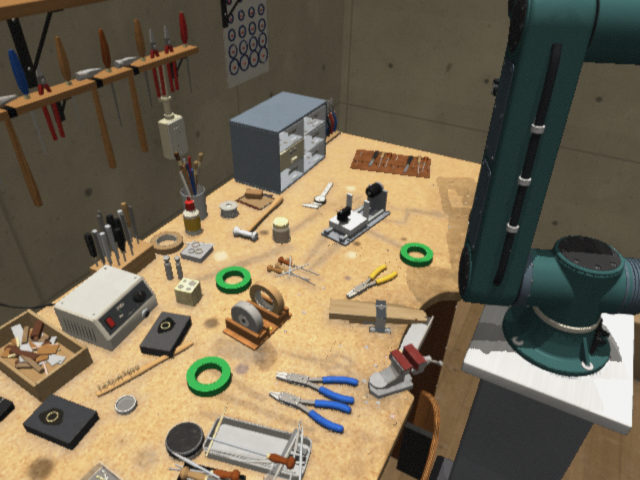

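View pics/top0.png

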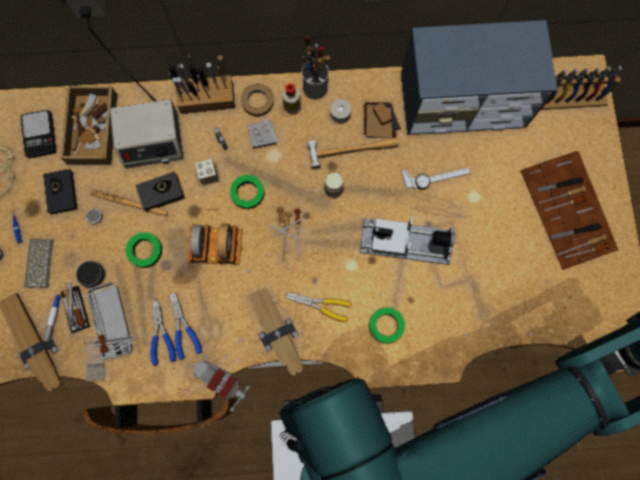

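The top view shows the rack at about (215,244), with the stone wheel left and the tape right. The holder is at (407,241) with its cheek and hub to the right and the knob to the left, and the jar is at (334,185). Next I'll zoom in on the holder and rack.

```bash
cat > h.py <<'E'
from bench import *
import cv2, numpy as np
def cast(n,uv,z,c=None):
    c=c or camera_model(n); T=c["camera_from_world"]; R=T[:3,:3]; o=-R.T@T[:3,3]
    p=np.linalg.inv(c["camera_matrix"])@[uv[0],uv[1],1]; d=R.T@(p*[1,-1,-1])
    return o+d*(z-o[2])/d[2]
def proj(n,P,c=None):
    c=c or camera_model(n); T=c["camera_from_world"]; q=T[:3,:3]@P+T[:3,3]; q=c["camera_matrix"]@(q*[1,-1,-1]); return q[:2]/q[2]
E
python3 - <<'E'
from h import *
t=cv2.imread("pics/top0.png")
a=cv2.resize(t[210:270,350:465],None,fx=6,fy=6,interpolation=cv2.INTER_CUBIC)[:, :600]
a=cv2.resize(t[205:275,355:460],(600,400),interpolation=cv2.INTER_CUBIC)
b=cv2.resize(t[215:272,180:250],(246,200),interpolation=cv2.INTER_CUBIC)
o=np.zeros((600,600,3),np.uint8);o[:400]=a;o[400:,:246]=b
s=cv2.imread("pics/scene0.png")
o[400:,250:590]=cv2.resize(s[180:245,315:425],(340,200),interpolation=cv2.INTER_CUBIC)
cv2.imwrite("pics/c1.png",o)
E
```

```text
(no output)
```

View pics/c1.png

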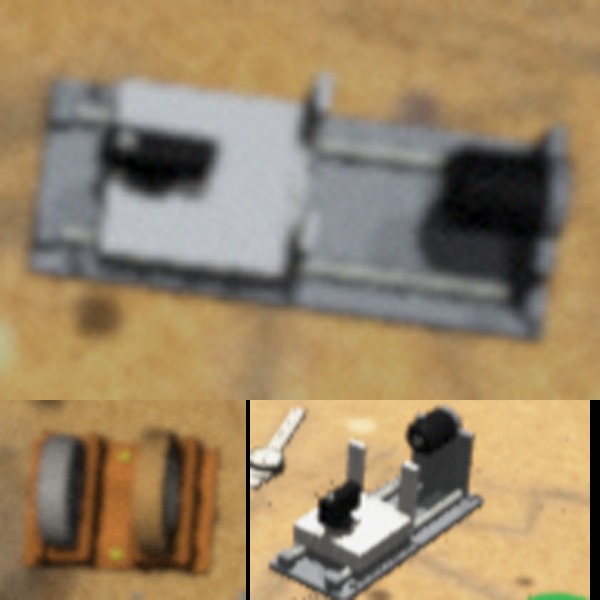

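The crop shows the holder base corners at about (55,78), (30,272), (540,338), the knob at (158,158) lying along y, and the hub at (445–550,190). In the rack crop, the tape is on the right and the stone on the left.

Run:
```python
from h import *
A=lambda x,y:(355+x/5.714-.4,205+y/5.714-.4); B=lambda x,y:(180+x/3.514-.4,215+(y-400)/3.514-.4)
np.set_printoptions(precision=4,suppress=True)
TL,BL,BR=[cast("top",A(*p),.008) for p in((55,78),(30,272),(540,338))]
print(TL,BL,BR,"holder c",(TL+BR)/2,np.linalg.norm(TL-BL),np.linalg.norm(BL-BR))
d=BL-BR;print("yaw",np.arctan2(-d[0],d[1])) 
e=TL-BL;print("yaw2",np.arctan2(e[1],e[0]))
print("knob",cast("top",A(158,152),.078))
for p in((40,433),(25,565),(210,570),(215,450)):print("rack",cast("top",B(*p),.016))
for p in((159,430),(155,560),(155,495),(137,495),(165,430)):print("roll",cast("top",B(*p),.091))
for n in("top","scene"):
    T=camera_model(n)["camera_from_world"];print(-T[:3,:3].T@T[:3,3])
T=camera_model("wrist");print(T["camera_matrix"]);T=T["camera_from_world"];print(T[:3,:3],-T[:3,:3].T@T[:3,3])
print("jar",cast("top",(334,183),.056))
```

```text
[ 0.6024 -0.087   0.008 ] [ 0.5201 -0.07    0.008 ] [ 0.4791 -0.278   0.008 ] holder c [ 0.5408 -0.1825  0.008 ] 0.08406742550721359 0.21201170768697464
yaw -0.19493721715403317
yaw2 -0.20376463309362922
knob [ 0.551  -0.1185  0.078 ]
rack [0.6122 0.3263 0.016 ]
rack [0.5217 0.3379 0.016 ]
rack [0.5105 0.2148 0.016 ]
rack [0.5929 0.2085 0.016 ]
roll [0.5888 0.2354 0.091 ]
roll [0.5041 0.2406 0.091 ]
roll [0.5463 0.2393 0.091 ]
roll [0.547  0.2507 0.091 ]
roll [0.5886 0.2316 0.091 ]
[0.2278 0.0518 1.4193]
[0.1027 0.8761 0.7563]
[[418.7789   0.     319.7935]
 [  0.     418.7789 246.5279]
 [  0.       0.       1.    ]]
[[ 0.4533 -0.8913 -0.0018]
 [ 0.8644  0.4401 -0.2433]
 [ 0.2177  0.1087  0.9699]] [ 0.3124 -0.458   0.3848]
jar [ 0.6795 -0.0183  0.056 ]
```

Call:
servo_tool(targets=[[6,-2.2,-0.5,10],[11.5,-4.1,-1,20],[17,-6.1,-1.5,30],[22.5,-8.1,-2,38],[28,-10,-2.5,38],[33.5,-12,-3,38],[38,-13.7,-3,38],[40,-14.4,-3,38]])

```text
time: 1.1
tool_pos: [0.5417, -0.1783, 0.2487]
ee_rot: [-3.141, 0.001, -0.19]
wrist_force: [-0.1, 0.8, 0.4]
width: 0.0941
finger_force: 0.0
```

Run:
```python
from h import *
import pickle
c=camera_model("wrist");im=snapshot("wrist");o=get_obs();print(o["time"],o["tool_pos"],o["ee_rot"],abs(o["qvel"]).max())
cv2.imwrite("pics/w1.png",im);pickle.dump(c,open("w1.pkl","wb"))
```

```text
1.15 [ 0.54252807 -0.17737241  0.24850856] [-3.13985182e+00  6.96111537e-04 -1.88477120e-01] 0.05688081847979276
```

View pics/w1.png

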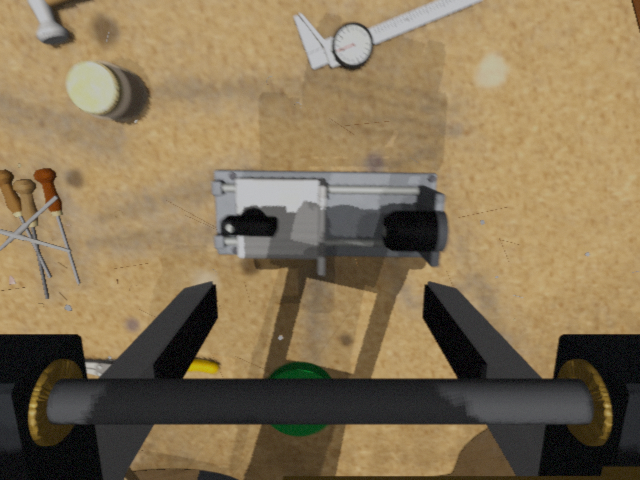

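The wrist view shows the base corners at (214,171) and (437,174). The hub runs from u=385 (tip) to u≈437, v=211–251. The knob bar's top spans (222–277, 217–235), and the keeper face is at u≈322.

Run:
```python
from h import *
import pickle
np.set_printoptions(precision=4,suppress=True)
c=pickle.load(open("w1.pkl","rb"));im=cv2.imread("pics/w1.png");g=im.max(2)
k=(g[205:262]<45).astype(np.uint8)
for a,b,n in((215,285,"knob"),(375,450,"hub")):
    ys,xs=np.where(k[:,a:b]);print(n,[(int(a+x),*(np.where(k[:,a+x])[0][[0,-1]]+205)) for x in range(0,b-a,5) if k[:,a+x].any()])
f=lambda u,v,z:cast("w",(u,v),z,c)
TL,TR=f(214,171,.008),f(437,174,.008);d=TL-TR
y=d/np.linalg.norm(d);x=np.array([y[1],-y[0],0]);print(TL,TR,np.linalg.norm(d),np.arctan2(-y[0],y[1]))
C=(TL+TR)/2-x*.042;print("C",C,"root",C-y*.088,"tip",C-.048*y)
print("tip seen",f(385,231,.078),"knob",f(249.5,226.5,.078),f(222,226.5,.078),f(277,226.5,.078))
print("knob nominal",C+y*.078)
print("face z=.088",f(322,265,.088), "jar",f(98,88,.056))
```

```text
knob [(225, np.int64(219), np.int64(235)), (230, np.int64(216), np.int64(222)), (235, np.int64(216), np.int64(234)), (240, np.int64(216), np.int64(234)), (245, np.int64(211), np.int64(234)), (250, np.int64(209), np.int64(235)), (255, np.int64(209), np.int64(235)), (260, np.int64(210), np.int64(235)), (265, np.int64(215), np.int64(235)), (270, np.int64(217), np.int64(235)), (275, np.int64(217), np.int64(231))]
hub [(385, np.int64(215), np.int64(246)), (390, np.int64(213), np.int64(249)), (395, np.int64(211), np.int64(250)), (400, np.int64(210), np.int64(250)), (405, np.int64(209), np.int64(250)), (410, np.int64(210), np.int64(250)), (415, np.int64(205), np.int64(250)), (420, np.int64(205), np.int64(253)), (425, np.int64(205), np.int64(258)), (430, np.int64(205), np.int64(252)), (435, np.int64(211), np.int64(249))]
[ 0.6028 -0.0866  0.008 ] [ 0.5597 -0.2961  0.008 ] 0.21396818315851182 -0.2030199892561493
C [ 0.5401 -0.1829  0.008 ] root [ 0.5224 -0.2691  0.008 ] tip [ 0.5304 -0.2299  0.008 ]
tip seen [ 0.5306 -0.2306  0.078 ] knob [ 0.5552 -0.1221  0.078 ] [ 0.5595 -0.0999  0.078 ] [ 0.551  -0.1442  0.078 ]
knob nominal [ 0.5559 -0.1065  0.008 ]
face z=.088 [ 0.5146 -0.1748  0.088 ] jar [ 0.6856 -0.0235  0.056 ]
```

Call:
servo_tool(targets=[[-1,-6,0,-2],[-2,-12,0,-4],[-3,-18,0,-6],[-4,-24,0,-6],[-5,-30,0,-6],[-6,-36,0,-6],[-7,-40.5,0,-6],[-7,-41.4,0,-6]])

```text
time: 2.15
tool_pos: [0.5507, 0.2403, 0.2488]
ee_rot: [3.141, 0.001, -0.086]
wrist_force: [0.2, -0.5, -0.3]
width: 0.0944
finger_force: 0.0
```

Run:
```python
from h import *
import pickle
c=camera_model("wrist");im=snapshot("wrist");o=get_obs();print(o["time"],o["tool_pos"],o["ee_rot"],abs(o["qvel"]).max())
cv2.imwrite("pics/w2.png",im);pickle.dump(c,open("w2.pkl","wb"))
```

```text
2.2 [0.55116911 0.2399573  0.24880146] [ 3.14083901e+00  6.86387365e-04 -8.64292770e-02] 0.04337150001826645
```

View pics/w2.png

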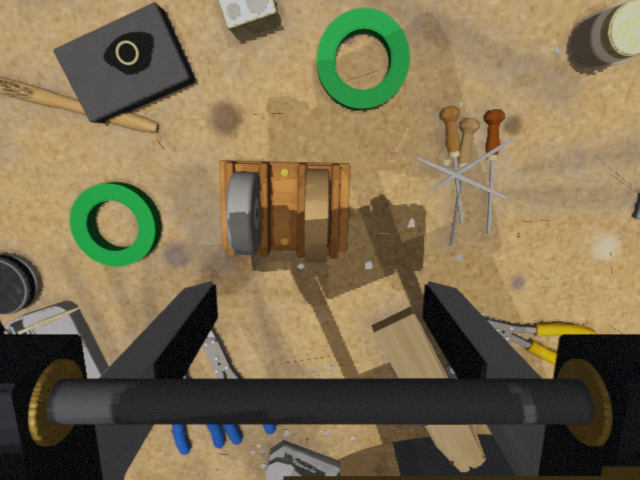

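The tape is seen edge-on at u 305–328, v 167–262. The rack corners are at (221,160), (350,165) and (347,258), with the stone left of the tape.

Run:
```python
from h import *
import pickle
np.set_printoptions(precision=4,suppress=True)
c=pickle.load(open("w2.pkl","rb"));f=lambda u,v,z:cast("w",(u,v),z,c)
im=cv2.imread("pics/w2.png");hsv=cv2.cvtColor(im,cv2.COLOR_BGR2HSV)
for v in(180,200,212,225,245,255,260,264):print(v,[tuple(int(q) for q in im[v,u]) for u in range(298,336,4)])
for v in (160,164,168,172):print(v,im[v,317])
a,b=f(317,168,.05),f(315.5,262,.05);print("ends",a,b,(a+b)/2)
print("crown",f(316.5,212,.091), f(305,212,.091),f(328,212,.091))
T=c["camera_from_world"];print("cam",-T[:3,:3].T@T[:3,3])
for p in((221,160),(350,165),(347,258),(221,255)):print(f(*p,.032))
```

```text
180 [(46, 88, 129), (49, 94, 140), (61, 94, 123), (74, 108, 134), (73, 108, 135), (65, 105, 132), (73, 108, 135), (69, 106, 134), (29, 58, 92), (56, 108, 158)]
200 [(45, 94, 140), (58, 111, 158), (88, 132, 162), (93, 139, 170), (98, 146, 178), (97, 144, 177), (93, 139, 171), (87, 131, 162), (22, 41, 66), (60, 116, 166)]
212 [(45, 89, 130), (26, 58, 91), (105, 156, 189), (107, 161, 192), (105, 156, 191), (105, 158, 191), (105, 157, 189), (105, 155, 187), (15, 31, 53), (32, 65, 98)]
225 [(26, 51, 79), (34, 58, 87), (57, 93, 118), (59, 93, 117), (61, 95, 119), (60, 93, 119), (62, 95, 119), (66, 97, 120), (15, 40, 57), (32, 64, 100)]
245 [(30, 51, 82), (35, 57, 84), (57, 90, 111), (54, 82, 104), (45, 72, 92), (42, 72, 91), (51, 76, 95), (37, 62, 83), (25, 49, 70), (27, 53, 83)]
255 [(25, 56, 83), (23, 54, 82), (37, 61, 81), (39, 64, 83), (45, 69, 87), (41, 65, 86), (44, 66, 86), (44, 67, 86), (24, 50, 75), (26, 56, 82)]
260 [(56, 83, 102), (49, 78, 98), (41, 62, 80), (40, 61, 78), (37, 58, 76), (38, 62, 76), (46, 67, 81), (48, 74, 92), (57, 94, 115), (63, 96, 117)]
264 [(76, 88, 102), (131, 136, 142), (52, 79, 101), (52, 81, 100), (52, 76, 99), (51, 75, 95), (49, 75, 96), (60, 86, 104), (67, 97, 121), (64, 99, 117)]
160 [100 147 174]
164 [ 41  93 138]
168 [ 54  96 137]
172 [ 55  83 106]
ends [0.599  0.2385 0.05  ] [0.5155 0.2472 0.05  ] [0.5573 0.2428 0.05  ]
crown [0.5678 0.2414 0.091 ] [0.5686 0.2503 0.091 ] [0.5671 0.2324 0.091 ]
cam [0.6213 0.2344 0.415 ]
[0.6124 0.3238 0.032 ]
[0.5981 0.2089 0.032 ]
[0.5116 0.2177 0.032 ]
[0.5248 0.3365 0.032 ]
```

Call:
servo_tool(targets=[[0.6,-0.2,3,1.4],[0.6,-0.2,7,1.4],[0.6,-0.2,10.5,1.4],[0.6,-0.2,12,1.4],[0.6,-0.2,12,1.4]], claw=120)

```text
time: 2.82
tool_pos: [0.5572, 0.2391, 0.1287]
ee_rot: [3.14, 0.002, -0.114]
wrist_force: [0.3, 0.4, -0.1]
width: 0.0504
finger_force: 0.0
```

Call:
servo_tool(targets=[[0.1,-0.3,1.5,0],[0.1,-0.3,3.2,0],[0.1,-0.3,4.4,0],[0.1,-0.3,4.4,0],[0.1,-0.3,4.4,0]])

```text
time: 3.45
tool_pos: [0.5588, 0.2438, 0.0857]
ee_rot: [-3.142, -0.0, -0.112]
wrist_force: [-0.0, -0.9, 0.4]
width: 0.0498
finger_force: 0.0
```

Call:
servo_tool(targets=[[0,0,0,0],[0,0,0,0],[0,0,0,0],[0,0,0,0]], claw=255)

```text
time: 3.95
tool_pos: [0.5587, 0.2438, 0.0856]
ee_rot: [-3.141, -0.0, -0.112]
wrist_force: [-0.0, 0.2, 1.3]
width: 0.0176
finger_force: 30.0
```

Call:
servo_tool(targets=[[0,0,-1.5,0],[0,0,-4,0],[0,0,-7,0],[0,0,-9.5,0],[0,0,-10.5,0],[0,0,-10.5,0]])

```text
time: 4.7
tool_pos: [0.559, 0.2438, 0.1915]
ee_rot: [-3.141, -0.002, -0.112]
wrist_force: [-0.5, -0.0, -0.2]
width: 0.0175
finger_force: 30.0
```

Call:
servo_tool(targets=[[0.2,3,0,1],[0.5,8,0,2],[1.1,14,0,3],[1.5,20,0,4],[1.9,26,0,5.2],[2.3,32,0,5.2],[2.5,38,0,5.2],[2.7,42,0,5.2]])

```text
time: 5.7
tool_pos: [0.5371, -0.179, 0.1886]
ee_rot: [-3.141, 0.003, -0.205]
wrist_force: [-0.2, 1.0, -1.1]
width: 0.0179
finger_force: 30.0
```

Call:
servo_tool(targets=[[0,2.0,0,0],[0,3.2,0,0],[0,3.2,0,0],[0,3.2,0,0]])

```text
time: 6.2
tool_pos: [0.5322, -0.2067, 0.1905]
ee_rot: [-3.141, 0.0, -0.201]
wrist_force: [-0.4, -0.2, -0.5]
width: 0.0179
finger_force: 30.0
```

Run:
```python
from h import *
import pickle
c=camera_model("wrist");w=snapshot("wrist");o=get_obs();s=snapshot("scene");t=snapshot("top");print(o["time"],o["tool_pos"],o["ee_rot"],o["width"],o["finger_force"])
cv2.imwrite("pics/w3.png",w);cv2.imwrite("pics/s3.png",s);cv2.imwrite("pics/t3.png",t);pickle.dump(c,open("w3.pkl","wb"))
q=np.zeros((480,800,3),np.uint8);q[:,:400]=w[:,120:520];q[:260,400:]=cv2.resize(s[130:260,280:480],(400,260));q[260:,400:]=cv2.resize(t[190:300,340:540],(400,220))
cv2.imwrite("pics/c3.png",q)
```

```text
6.25 [ 0.53228782 -0.20674235  0.19059193] [-3.14125093e+00 -2.07298791e-04 -2.01051994e-01] 0.017429301585829605 29.998445765195356
```

View pics/c3.png

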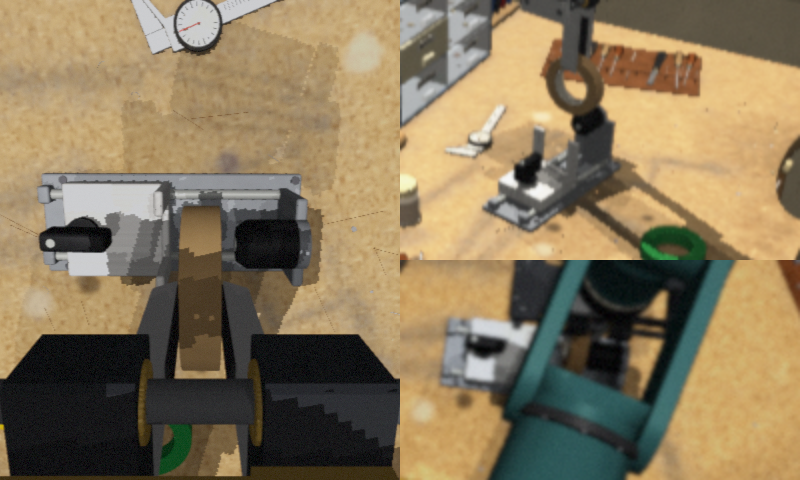

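The roll is held plumb, above the gap between the hub tip and the keeper prongs. Next I lower it.

Call:
servo_tool(targets=[[0.3,0.2,2,0],[0.3,0.2,4.5,0],[0.3,0.2,6.5,0],[0.3,0.2,7.7,0],[0.3,0.2,7.7,0],[0.3,0.2,7.7,0]])

```text
time: 7.1
tool_pos: [0.5351, -0.2107, 0.1146]
ee_rot: [3.141, -0.002, -0.203]
wrist_force: [0.4, -0.6, -0.2]
width: 0.0175
finger_force: 30.0
```

Call:
servo_tool(targets=[[0,0.5,0,0],[0,1,0,0],[0,1.5,0,0],[0,2,0,0],[0,2.5,0,0],[0,2.5,0,0]])

```text
time: 7.85
tool_pos: [0.5293, -0.2355, 0.1134]
ee_rot: [3.142, 0.0, -0.204]
wrist_force: [0.2, -0.1, -0.8]
width: 0.0175
finger_force: 30.0
```

Call:
servo_tool(targets=[[0,0.5,0,0],[0,1,0,0],[0,1.5,0,0],[0,2,0,0],[0,2.3,0,0],[0,2.3,0,0],[0,2.3,0,0]])

```text
time: 8.72
tool_pos: [0.5248, -0.2576, 0.1135]
ee_rot: [-3.142, 0.0, -0.203]
wrist_force: [0.3, 0.3, -0.6]
width: 0.0177
finger_force: 30.0
```

Run:
```python
from h import *
w=snapshot("wrist");s=snapshot("scene")
q=np.zeros((480,800,3),np.uint8);q[:,:400]=w[:,120:520];q[:480,400:]=cv2.resize(s[150:250,315:415],(400,480))
cv2.imwrite("pics/c4.png",q)
```

```text
(no output)
```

View pics/c4.png

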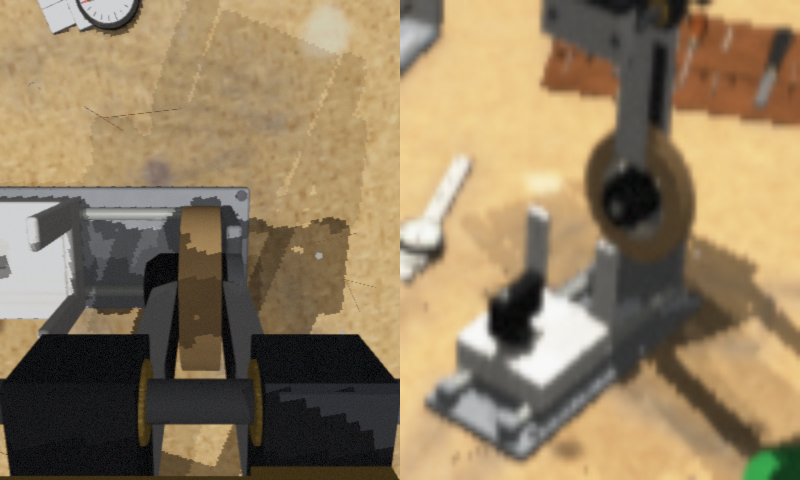

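The scene crop shows the roll around the hub, near the cheek. Releasing it now.

Call:
servo_tool(targets=[[0,0,0.2,0],[0,0,0.2,0]])

```text
time: 9.07
tool_pos: [0.5247, -0.2574, 0.1112]
ee_rot: [-3.141, 0.0, -0.203]
wrist_force: [0.3, 0.5, -0.6]
width: 0.0176
finger_force: 30.0
```

Call:
servo_tool(targets=[[0,0,0,0],[0,0,0,0],[0,0,0,0]], claw=170)

```text
time: 9.45
tool_pos: [0.5249, -0.2577, 0.1116]
ee_rot: [3.141, -0.0, -0.203]
wrist_force: [-0.8, 0.1, 0.0]
width: 0.0312
finger_force: 0.0
```

Call:
servo_tool(targets=[[0,0,-2,0],[0,0,-5,0],[0,0,-8,0],[0,0,-10,0]])

```text
time: 9.95
tool_pos: [0.5253, -0.2579, 0.2135]
ee_rot: [3.141, -0.002, -0.203]
wrist_force: [0.1, 0.3, 0.2]
width: 0.0308
finger_force: 0.0
```

Call:
servo_tool(targets=[[0,-2,0,-10],[0.2,-5,0,-20],[0.2,-8,0,-30],[0.2,-11,0,-40],[0.2,-13,0,-50],[0.2,-13.9,0,-60],[0.2,-13.9,0,-70],[0.2,-13.9,0,-80]], claw=140)

```text
time: 10.95
tool_pos: [0.5549, -0.1216, 0.2116]
ee_rot: [3.141, 0.0, 1.2]
wrist_force: [0.6, -0.2, -0.2]
width: 0.0426
finger_force: 0.0
```

Call:
servo_tool(targets=[[0,0,0,-10],[0,0,0,-10],[0,0,0,-10]])

```text
time: 11.32
tool_pos: [0.5548, -0.1219, 0.2115]
ee_rot: [3.141, 0.0, 1.365]
wrist_force: [-0.3, -0.3, -0.4]
width: 0.0424
finger_force: 0.0
```

Run:
```python
from h import *
import pickle
c=camera_model("wrist");w=snapshot("wrist");o=get_obs();s=snapshot("scene");print(o["time"],o["tool_pos"],o["ee_rot"],o["width"])
pickle.dump(c,open("w5.pkl","wb"));cv2.imwrite("pics/w5.png",w)
q=np.zeros((480,800,3),np.uint8);q[:,:500]=w[:,0:500];q[:360,500:]=cv2.resize(s[150:250,315:415],(300,360))
cv2.imwrite("pics/c5.png",q)
```

```text
11.375 [ 0.55481381 -0.12193158  0.2115363 ] [3.14142789e+00 1.18719443e-04 1.36593294e+00] 0.04227185109301416
```

View pics/c5.png

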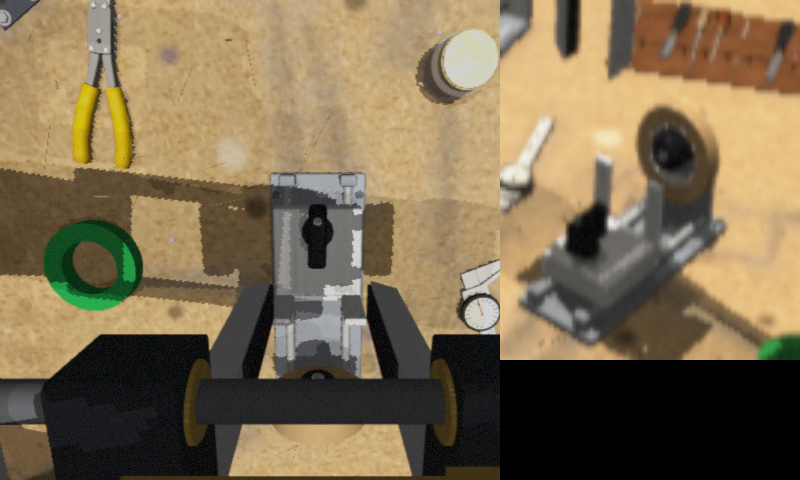

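The roll hangs on the hub. The knob bar is at u≈318, v 205–268, lined up with the gripper. Descending.

Call:
servo_tool(targets=[[0,0,3,0],[0,0,7,0],[0,0,11,0],[0,0,13.5,0],[0,0,14.3,0],[0,0,14.3,0]])

```text
time: 12.18
tool_pos: [0.5549, -0.1219, 0.0686]
ee_rot: [3.142, 0.0, 1.367]
wrist_force: [-0.2, 0.1, 0.0]
width: 0.0422
finger_force: 0.0
```

Call:
servo_tool(targets=[[0,0,0,0],[0,0,0,0],[0,0,0,0],[0,0,0,0]], claw=255)

```text
time: 12.68
tool_pos: [0.5529, -0.1216, 0.0694]
ee_rot: [-3.137, 0.0, 1.368]
wrist_force: [-5.6, 0.9, 5.9]
width: 0.0138
finger_force: 30.0
```

Call:
servo_tool(targets=[[-0.5,-0.2,0,0],[-1.3,-0.2,0,0],[-2.1,-0.2,0,0],[-3,-0.2,0,0],[-4,-0.2,0,0],[-5,-0.2,0,0],[-5.7,-0.2,0,0],[-5.7,-0.2,0,0]])

```text
time: 13.68
tool_pos: [0.5409, -0.1789, 0.0694]
ee_rot: [3.142, 0.002, 1.367]
wrist_force: [-3.6, 0.6, 6.4]
width: 0.0138
finger_force: 30.0
```

Call:
servo_tool(targets=[[-0.2,0,0,0],[-0.4,0,0,0],[-0.6,0,0,0],[-0.8,0,0,0],[-0.8,0,0,0]])

```text
time: 14.3
tool_pos: [0.5395, -0.1859, 0.0694]
ee_rot: [3.142, 0.001, 1.367]
wrist_force: [-2.7, 2.1, 5.7]
width: 0.0137
finger_force: 30.0
```

Call:
servo_tool(targets=[[-0.1,0,0,0],[-0.2,0,0,0],[-0.3,0,0,0],[-0.3,0,0,0]])

```text
time: 14.8
tool_pos: [0.539, -0.1886, 0.0694]
ee_rot: [3.142, 0.0, 1.368]
wrist_force: [-2.4, 3.2, 6.3]
width: 0.0139
finger_force: 30.0
```

Call:
servo_tool(targets=[[-0.1,0,0,0],[-0.2,0,0,0],[-0.2,0,0,0]])

```text
time: 15.18
tool_pos: [0.5386, -0.1905, 0.0694]
ee_rot: [3.142, 0.0, 1.368]
wrist_force: [-2.7, 2.5, 6.2]
width: 0.0136
finger_force: 30.0
```

Call:
servo_tool(targets=[[-0.1,0,0,0],[-0.2,0,0,0],[-0.2,0,0,0]])

```text
time: 15.55
tool_pos: [0.5385, -0.1907, 0.0694]
ee_rot: [-3.142, -0.003, 1.368]
wrist_force: [-1.5, 6.8, 6.8]
width: 0.014
finger_force: 30.0
```

Run:
```python
from h import *
w=snapshot("wrist");s=snapshot("scene");t=snapshot("top");o=get_obs();print(o["tool_pos"],o["wrist_force"],o["wrist_torque"])
q=np.zeros((480,800,3),np.uint8);q[:,:400]=cv2.resize(s[165:245,320:400],(400,480));q[:,400:]=w[:,120:520]
cv2.imwrite("pics/c6.png",q)
```

```text
[ 0.53851888 -0.19063232  0.06937831] [-1.1919611   7.4115831   6.43068409] [ 1.26555686  0.41230066 -0.07436583]
```

View pics/c6.png

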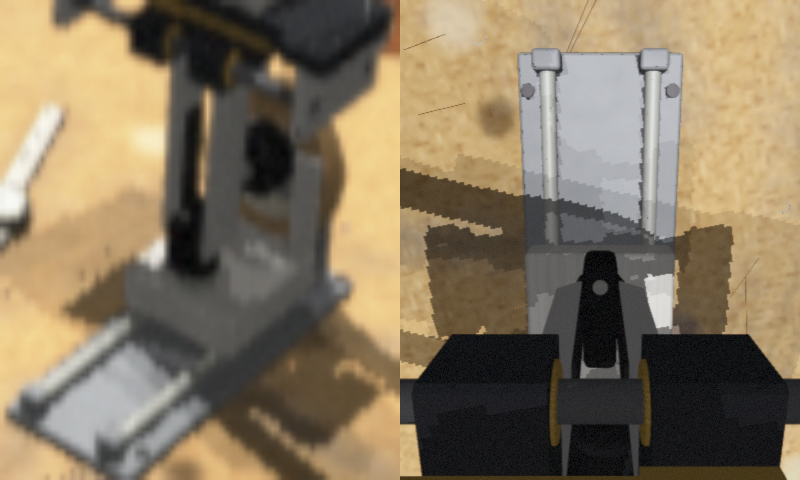

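Contact: force rose to 7 N and motion stopped, and the scene shows the roll between the fork and the cheek. I'll press slightly more, then turn clockwise.

Call:
servo_tool(targets=[[-0.15,0,0,0],[-0.15,0,0,8],[-0.15,0,0,16],[-0.15,0,0,24],[-0.15,0,0,32],[-0.15,0,0,40],[-0.15,0,0,40]])

```text
time: 16.58
tool_pos: [0.5381, -0.1905, 0.0694]
ee_rot: [-3.137, -0.004, 0.67]
wrist_force: [-2.8, 10.7, 8.1]
width: 0.0136
finger_force: 30.0
```

Call:
servo_tool(targets=[[0,0,0,8],[0,0,0,16],[0,0,0,24],[0,0,0,32],[0,0,0,36],[0,0,0,38],[0,0,0,38]])

```text
time: 17.45
tool_pos: [0.538, -0.1901, 0.0694]
ee_rot: [-3.134, 0.0, 0.007]
wrist_force: [-2.7, 11.2, 9.0]
width: 0.0138
finger_force: 30.0
```

```bash
python3 -c "
from bench import *
o=get_obs();print(o['time'],o['tool_pos'],o['ee_rot'],o['wrist_force'],o['wrist_torque'],o['joint_torque'][5])"
```

```text
17.45 [ 0.53801124 -0.19005345  0.06936274] [-3.13445953e+00  8.27980501e-05  7.32868084e-03] [-2.69390157 11.23866966  8.97460007] [2.06743483 0.57322439 0.0092903 ] 0.025430957903154194
```

Call:
servo_tool(targets=[[0,0,0,2],[0,0,0,4],[0,0,0,4]])

```text
time: 17.82
tool_pos: [0.538, -0.19, 0.0694]
ee_rot: [-3.135, 0.001, -0.061]
wrist_force: [-2.7, 10.8, 8.5]
width: 0.0137
finger_force: 30.3
```

```bash
python3 -c "
from bench import *
o=get_obs();print(o['ee_rot'],o['wrist_torque'],o['joint_torque'][5])"
```

```text
[-3.13474803e+00  5.57616745e-04 -6.08953351e-02] [2.02590625 0.48039191 0.50350296] 0.546108316630125
```

Call:
servo_tool(targets=[[0,0,0,2],[0,0,0,4],[0,0,0,4]])

```text
time: 18.2
tool_pos: [0.5377, -0.19, 0.0693]
ee_rot: [-3.135, 0.002, -0.13]
wrist_force: [-4.0, 10.8, 8.1]
width: 0.0144
finger_force: 31.5
```

```bash
python3 -c "
from bench import *
o=get_obs();print(o['ee_rot'],o['wrist_force'],o['wrist_torque'],o['joint_torque'][5])"
```

```text
[-3.13495229e+00  1.85712524e-03 -1.30252716e-01] [-3.9982677  10.80987798  8.10373812] [2.11484439 0.65304169 0.6868348 ] 0.7130979560315609
```

Call:
servo_tool(targets=[[0,0,0,0],[0,0,0,0],[0,0,0,0]], claw=140)

```text
time: 18.58
tool_pos: [0.5381, -0.1944, 0.0682]
ee_rot: [3.141, -0.0, -0.134]
wrist_force: [0.0, -0.4, -0.6]
width: 0.0406
finger_force: 0.0
```

Call:
servo_tool(targets=[[0,0,-2,0],[0,0,-5,0],[0,0,-9,0],[0,0,-13,0],[-4,0,-15,0],[-8,0,-15,0],[-10,0,-15,0],[-10,0,-15,0]])

```text
time: 19.58
tool_pos: [0.4384, -0.1807, 0.2189]
ee_rot: [3.141, -0.002, -0.135]
wrist_force: [0.1, -0.3, -0.4]
width: 0.0424
finger_force: 0.0
```

Run:
```python
from h import *
w=snapshot("wrist");s=snapshot("scene");o=get_obs();print(o["time"],o["tool_pos"],o["wrist_force"])
q=np.zeros((480,800,3),np.uint8);q[:,:400]=w[:,120:520];q[:,400:]=cv2.resize(s[165:245,320:400],(400,480))
cv2.imwrite("pics/c7.png",q)
```

```text
19.675 [ 0.43942247 -0.18068737  0.21850669] [ 0.06125223 -0.36939563  0.05800013]
```

View pics/c7.png

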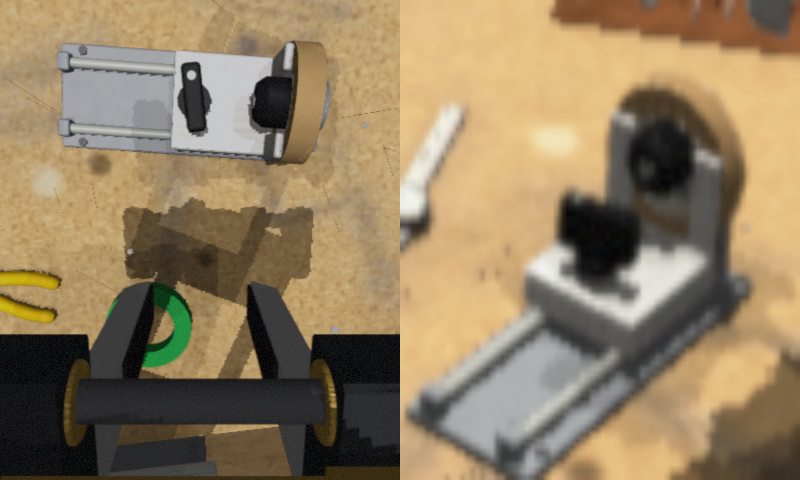

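The final view shows the roll flat between the fork and the cheek, with the knob bar about 79° clockwise of where it started (its stop).

```bash
python3 -c "
from bench import *
print(close_job())"
```

```text
the job is handed in; nothing more can be done
None
```

The job is handed in at about 20 s: the tape roll is on the hub, held flat between keeper and cheek, and the clamp knob is turned clockwise to its stop; the stone wheel and jar were not touched.

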